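# Hang the coil carrier on the lathe's drying rail

## Task

The cutterhead coil on its hook carrier is finished: slide the leaning vise's jaw open, lift the carrier out, and hook it over the rail on the half away from the pointer. Then slide it along the rail, staying hooked, until it hangs in line with the pointer, and let go.

Things in the scene. Friction and masses are not known exactly. Their poses are not given: they have to be found in the camera images.
- carrier: Coil carrier, rigid, 0.45 kg, 182 mm tall. Origin: centre of underside; z up its height, x its thickness, y its width. Two black flanges 64 x 64 mm (z 0-6 and 50-56 mm) on a copper core 44 mm across; above, a steel C-hook 24 mm thick, top at z 135; wooden handle bar 14 mm thick (x), 100 mm long (y), z 152-182. Starts in the vise leaning 30 deg from vertical, top towards the robot
- seat (a point): point on the carrier at (0, 0, 108) mm, on the rail's centre line when it hangs. The C-hook's mouth opens to the carrier's +y between z 56 and 107 mm; its back leg is at y -32 to -20 mm; an inverted-V saddle (y -20 to +20 mm, lowest edge z 107) sits down on the rail
- handle (a point): point on the carrier at (0, 0, 168) mm: centre of the handle bar. Pinch it across its 14 mm thickness, the tool along the carrier's z (tilted 30 deg while it stands in the vise)
- vise: Leaning vise, a fixed inclined steel bed on a green stand 170 x 110 mm. Origin at table height below the nest. In its frame the bed climbs at 30 deg towards +x (away from the robot). The carrier's lower flange stands on the bed between side cheeks 14 mm high and against a fixed jaw 52 mm high on the robot's side; lift the carrier out along its own z by 60 mm or more
- nest (a point): point on the vise, 55 mm above its origin: where the centre of the carrier's underside starts
- jaw (a joint): sliding jaw, m: 0 is shut (its lip reaches over the carrier's lower flange and blocks lifting), 0.045 fully open. It moves up the bed, away from the fixed jaw, along (cos 30, 0, sin 30) of the vise's frame; it takes about 6 N and stays where left
- jaw_tab (a point): point on the jaw's upright steel tab, 15 mm below its top: the tab is 14 mm thick along the slide, 40 mm wide across it (vise y), stands 50 mm proud of the slide and leans like the carrier; it moves with the jaw
- rail: The fixed horizontal round steel rail, 14 mm diameter, 420 mm long along its y axis, centre line 170 mm above the table, on two green posts 182 mm tall at y -210 and +210 mm with feet 100 x 50 mm. Origin at table height under its middle, which a thin brass band marks. The pointer stands on its +y half
- pointer: fixed brass pointer, 170 mm tall, foot 44 x 44 mm, standing 90 mm beyond the rail (rail +x); x and y axes as the rail's
- mark (a point): the pointer's tip, 56 mm beyond the rail's centre line, 165 mm above the table; its y along the rail is the mark. Axes as the rail's
- counterweight: bystander: brass counterweight, 60 mm diameter, 50 mm high, loose; origin centre of its underside
- porcelain_knob: bystander: white porcelain knob, 48 mm diameter, 46 mm high, loose; origin centre of its underside
- pilot_lamp: bystander: green glass pilot lamp in a steel socket, 48 mm diameter, 44 mm high, loose; origin centre of its underside
- wax_tin: bystander: aluminium tin, 60 mm diameter, 45 mm high, loose; origin centre of its underside
- spare_former: bystander: a look-alike: coil former with square flanges and no hook, 64 x 64 x 56 mm, standing loose on the ledge; not part of the job; origin centre of its underside

How it is judged:
By the outcome, as a careful person would: the job done as asked, in the order asked, and still so for the second after the job is handed in, with the robot touching nothing.
It also fails if it takes over 58 s, if anything falls off the work surface, if the arm or the gripper's body presses on something with over 40 N, if the wrist force passes 120 N, or if a joint passes its speed limit or range.

## Robot

A 7-joint arm with a two-finger parallel gripper is mounted at the origin on the work surface. World frame = base frame: x ahead of the robot, y to its left, z up, the work surface at z = 0. Lengths are in m, angles in rad, forces in N, time in s.
With the tool pointing down it reaches from about 0.4 to 0.925 m from the base axis. Payload 5.6 kg.
Tool frame: the origin (TCP) lies between the finger pads; the fingertips stand 17 mm ahead of it and the grasp point (between the pads) lies 2 mm behind it; z points along the fingers, y is the line along which they close (so a half turn about z gives the same grasp; the last joint's range is limited). The gripper opens to 85 mm and grips with 20 to 120 N. Pads are 22 mm wide; open, the fingers measure 114 mm over their backs; the gripper's body (76 mm by 85 mm) begins 54 mm behind the grasp point. The pads swing forward as they close: fully open they stand 13 mm farther back than shut.
Start: joints at [-1.384, 0.468, -0.012, 1.603, 0.006, 1.071, -0.056], TCP at [0.148, 0.633, 0.248] pointing down, gripper open.
Joint ranges: [-2.53, 2.53], [-0.31, 2.02], [-1.57, 1.55], [0.28, 2.44], [-1.29, 4.43], [0.15, 1.84], [-2.92, 2.92]. Speed limits (rad/s): [2.57, 2.57, 3.14, 3.14, 3.14, 3.14, 3.14].

## Interface

Orientations are given as a rotation vector (axis times angle).
In Python, from bench import bot gives the robot as it stands.
- The arm moves only by the shell command python3 -m crank 'ROWS' [OPENING] [FORCE]. ROWS is a JSON object of lists of equal length, an entry for each row: "translation": the shift along the tool's x, y, z in mm, a list of three; "rot": the turn, a rotation vector about the tool's x, y, z in degrees, a list of three. In form: {"translation": [[dx, dy, dz], ...], "rot": [[ax, ay, az], ...]}. A call has 1 to 5 rows; each row is the pose to reach, as a shift and turn from the pose commanded when the call began, along the tool's axes at that moment; what a row does not reach only later rows make up. A row lasts 1/12 s, in which the tool goes at most 41.7 mm and 7.16 degrees, less where a joint would pass 70% of its speed; a pose out of reach is approached as far as the arm can. A call with a gripper value outside its range is refused whole. OPENING is the finger opening in mm, from 0 to 85.4, set as the call begins (- or left out, the last holds). The fingers move at their own pace and stop on an object; FORCE is the grip in N (left out, the last holds). Time passes only in rows, so rows that repeat a pose let the fingers close. It gives the time, the measured TCP pose, the force, the opening and the grip force at its end, in the units of the state.
- bot.get_state(): the state, without advancing time (a new reading comes with each control period).
- bot.capture(name): name is "scene" or "top" or "wrist"; returns (picture, depth): 420x560x3 uint8, red, green, blue; 420x560 float32, m along the optical axis (not along the pixel's ray), 0 where there is no reading.
- bot.calibration(name): a dict with "fx", "fy", "cx", "cy" (pixels), "extrinsics" (4x4, takes a point from world to camera coordinates). Camera axes: x right, y down, z forward; pixel columns grow to the right and rows downward; lengths in m; the calibration is good to about 2 mm. A picture is of the moment at which its call begins: read the wrist's pose just before it. calibration takes no time and is no camera call; for the wrist camera it gives the pose at the moment of the call.
- bot.close_job(): hands the job in; it is judged then, once.
The state is a dict: "time_s": time; "joint_positions": joint angles; "qd": joint speeds; "joint_torque": joint torques, N m; "eef_pos": TCP position; "tool_rot": TCP orientation; "wrist_force": force on the tool from outside, world axes, zero at the start; "torque": the same for the moment, N m; "finger_gap": finger opening in m; "grip_force": force on a finger pad.
Only numpy, scipy, OpenCV 4.12 (cv2) and the standard library are available. Lean on these libraries where they do the work, as an engineer would, in place of code of your own. Each camera call takes 0.05 s, during which the arm holds its last target. There are 200 camera calls.

## Working session

There is one attempt and no reset: what is moved stays moved. The work goes in short steps, Python scripts to look and compute and a shell command to move; the robot and the scene stay as the last step left them, time stands still between calls to the robot, and variables do not carry over. Pictures are saved under pics/ and viewed, at most 10 in all, crops included, and the job is handed in when it is done.

```bash
ls; mkdir -p pics
cat > h.py <<'E'
import numpy as np, cv2
from bench import bot
from scipy.spatial.transform import Rotation as R
def cap(n,f=None):
    c=bot.calibration(n); im,d=bot.capture(n)
    if f: cv2.imwrite('pics/'+f,im[:,:,::-1])
    return im,d,c
def pts(d,c):
    v,u=np.mgrid[:d.shape[0],:d.shape[1]]
    P=np.stack([(u-c['cx'])/c['fx']*d,(v-c['cy'])/c['fy']*d,d],-1)
    E=np.array(c['extrinsics']); return (P-E[:3,3])@E[:3,:3]
E
python3 - <<'E'
from h import *
for n in ['scene','top']:
    im,d,c=cap(n,n+'1.png'); np.savez(n+'1.npz',im=im,d=d,P=pts(d,c)); E=np.array(c['extrinsics']);print(n,c['fx'],c['cx'],c['cy'],-E[:3,:3].T@E[:3,3],(d>0).mean())
s=bot.get_state();print(s)
E
```

```text
pics
scene 542.140378942649 277.2502761994003 212.94645940965205 [ 1.24723246 -0.16489961  1.09039321] 0.9957950680272109
top 423.6444865970347 278.76406671434773 202.8246384550057 [0.42310142 0.04834746 1.27809171] 0.996062925170068
{'time_s': 0.1, 'joint_positions': array([-1.3839882 ,  0.46828191, -0.01163128,  1.60357988,  0.00598849,
        1.07140551, -0.05628395]), 'qd': array([ 9.64399911e-04, -1.22990959e-04,  8.30490252e-06, -3.19792770e-03,
       -1.54399138e-03, -4.87755477e-04,  3.08026273e-04]), 'joint_torque': array([ 6.04185370e-04, -5.33524883e+01,  2.14609166e-02, -2.51967466e+01,
        1.14772475e-02,  4.32294648e-03,  1.19093590e-05]), 'eef_pos': array([0.14799352, 0.63241295, 0.24741823]), 'tool_rot': array([-3.60221217e-01, -3.12077740e+00,  2.57163494e-03]), 'wrist_force': array([ 0.03901597,  0.2786837 , -0.054105  ]), 'torque': array([-0.00256425, -0.00854388,  0.03810168]), 'grip_force': 0.0, 'finger_gap': 0.085257701262702}
```

View pics/scene1.png

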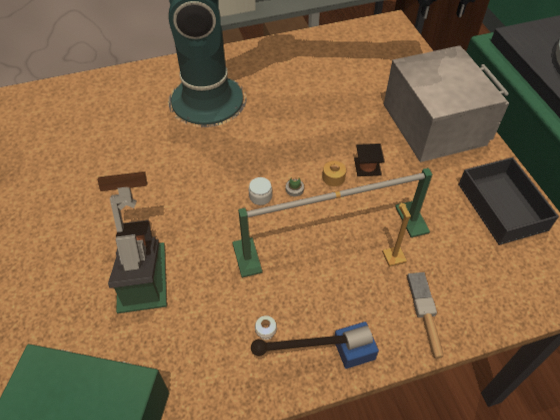

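View pics/top1.png

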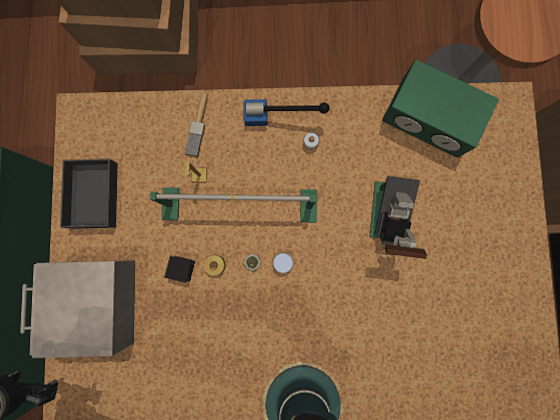

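The scene view shows the vise with the leaning carrier at (135,240), brown handle at (123,181), and the rail from (245,212) to (425,180) with the pointer tip at (403,210). The top view shows the handle at (405,252), the rail from (155,196) to (312,199) and the pointer at (195,172). Next I measure from both views.

Run:
```python
from h import *
for n in ['scene','top']:
    z=np.load(n+'1.npz'); P=z['P']; im=z['im']
    x,y,h=P[...,0],P[...,1],P[...,2]
    hsv=cv2.cvtColor(im,cv2.COLOR_RGB2HSV)
    print(n,'table z',np.median(h[(x>.35)&(x<.45)&(y>-.1)&(y<.05)]))
    # rail
    m=(h>.14)&(h<.2)&(x>.5)&(x<.8)&(y>-.03)&(y<.5)
    mm=m&(hsv[...,1]<70)
    q=P[mm]; print(' rail n',len(q)); 
    l=cv2.fitLine(q[:,:2].astype(np.float32),cv2.DIST_HUBER,0,.01,.01).ravel(); print(' rail line',l,'yaw deg',np.degrees(np.arctan2(-l[0]*np.sign(l[1]),abs(l[1]))),'y',q[:,1].min(),q[:,1].max(),'z',np.percentile(q[:,2],[10,50,90]))
    g=m&(hsv[...,0]>60)&(hsv[...,0]<95)&(hsv[...,1]>90)
    for s in (y<.2,y>.2):
        if (g&s).any(): print(' post top',np.median(P[g&s],0),(g&s).sum())
    b=(h>.09)&(h<.19)&(hsv[...,0]>15)&(hsv[...,0]<32)&(hsv[...,1]>110)&(x>.55)&(x<.85)&(y>0)&(y<.5)
    q=P[b]; print(' brass',len(q)); 
    if len(q): 
        o=np.argsort(q[:,0]); print(q[o[:6]].round(4)); print(q[o[-3:]].round(4))
    # handle
    m=(h>.14)&(x>.35)&(x<.65)&(y<-.15)&(y>-.5)
    hd=m&((hsv[...,0]<14)|(hsv[...,0]>172))&(hsv[...,1]>110)
    q=P[hd]; print(' handle',len(q),q.mean(0),q.min(0),q.max(0))
    cv2.imwrite(f'pics/{n}_v.png',cv2.resize(im[150:330,70:200,::-1] if n=='scene' else im[160:280,350:450,::-1],None,fx=3.3 if n=='scene' else 4.8,fy=3.3 if n=='scene' else 4.8,interpolation=cv2.INTER_CUBIC))
a=cv2.imread('pics/scene_v.png');b=cv2.imread('pics/top_v.png');H=max(a.shape[0],b.shape[0]);W=a.shape[1]+b.shape[1]
o=np.zeros((H,W,3),np.uint8);o[:a.shape[0],:a.shape[1]]=a;o[:b.shape[0],a.shape[1]:]=b;print(o.shape);s=min(1,800/W,600/H);cv2.imwrite('pics/v.png',cv2.resize(o,None,fx=s*.999,fy=s*.999))
```

```text
scene table z 0.0014056493086822145
 rail n 948
 rail line [0.0376127  0.9992924  0.58327866 0.17176183] yaw deg -2.1555572 y -0.029400399005861524 0.3878895411138871 z [0.17081513 0.17559166 0.17880244]
 brass 251
[[0.5742 0.1742 0.1746]
 [0.5756 0.3792 0.096 ]
 [0.5765 0.246  0.1748]
 [0.577  0.1752 0.1775]
 [0.5782 0.3768 0.1363]
 [0.5783 0.1769 0.1784]]
[[0.6819 0.2927 0.17  ]
 [0.6822 0.2924 0.0997]
 [0.8458 0.0115 0.0969]]
 handle 644 [ 0.43204536 -0.26289495  0.20493159] [ 0.41531758 -0.31269553  0.15734051] [ 0.55778276 -0.21314467  0.21931631]
top table z 0.002298748870042627
 rail n 750
 rail line [0.03938629 0.99922407 0.5774443  0.1769223 ] yaw deg -2.257252 y -0.028351578902365497 0.3913396521781848 z [0.17189096 0.1751976  0.17852175]
 post top [ 0.56874847 -0.02856582  0.17888022] 4
 post top [0.58101221 0.38176744 0.18084026] 40
 brass 107
[[0.5713 0.1757 0.1772]
 [0.5719 0.1711 0.1718]
 [0.572  0.1738 0.1715]
 [0.572  0.179  0.1721]
 [0.5741 0.1707 0.1751]
 [0.5742 0.1733 0.1749]]
[[0.6785 0.2914 0.1657]
 [0.6786 0.302  0.1663]
 [0.6788 0.2995 0.1653]]
 handle 353 [ 0.42432121 -0.26087533  0.20895302] [ 0.4064571  -0.31080981  0.19257289] [ 0.44137435 -0.21250846  0.21866522]
(594, 909, 3)
```

View pics/v.png

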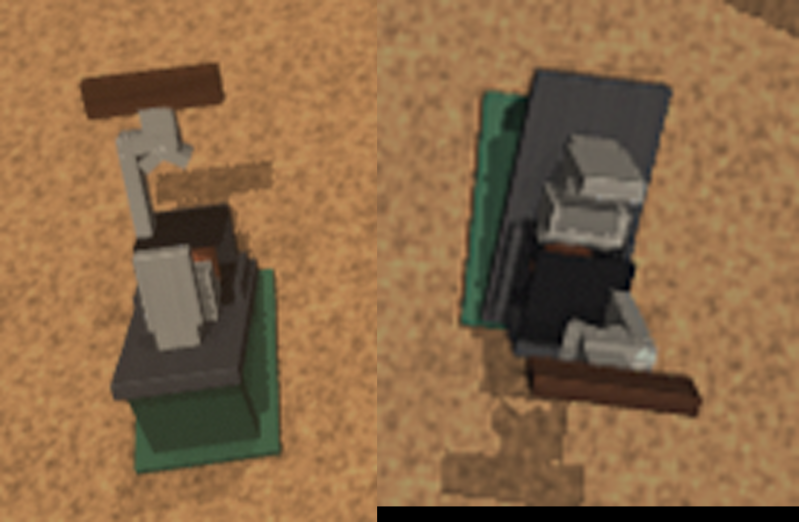

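The back leg shows on the −y side, so the hook's mouth faces world +y. The tab is the light grey block at about crop px (600,165). One more measurement covers the handle axis, the tab, the bed plane and the pointer tip.

Run:
```python
from h import *
np.set_printoptions(precision=4,suppress=True)
for n in ['scene','top']:
    z=np.load(n+'1.npz'); P=z['P']; im=z['im']
    x,y,h=P[...,0],P[...,1],P[...,2]
    hsv=cv2.cvtColor(im,cv2.COLOR_RGB2HSV)
    m=(h>.17)&(x>.35)&(x<.47)&(y<-.15)&(y>-.5)
    hd=m&((hsv[...,0]<14)|(hsv[...,0]>172))&(hsv[...,1]>110)
    hd=cv2.erode(hd.astype(np.uint8),np.ones((2,2)))>0
    q=P[hd]; r=cv2.minAreaRect(q[:,:2].astype(np.float32)); print(n,'handle rect',r, 'z',np.percentile(q[:,2],[5,50,95]))
    c=q.mean(0);U,S,V=np.linalg.svd(q-c,full_matrices=False);print('  mean',c,'axis',V[0],'normal',V[2],'thick',np.ptp((q-c)@V[1]))
    # grey tab: 
    g=(x>.45)&(x<.66)&(y>-.36)&(y<-.2)&(h>.08)&(hsv[...,2]>125)&(hsv[...,1]<60)
    k,L,st,ce=cv2.connectedComponentsWithStats(g.astype(np.uint8))
    for i in range(1,k):
        if st[i,4]>25:
            q=P[L==i];print('  grey',st[i],q.mean(0),'min',np.percentile(q,3,0),'max',np.percentile(q,97,0))
    # bed dark plane
    b=(x>.58)&(x<.72)&(y>-.36)&(y<-.2)&(h>.07)&(hsv[...,2]<120)&(hsv[...,1]<70)
    q=P[b];c=q.mean(0);V=np.linalg.svd(q-c,full_matrices=False)[2];print('  bed',len(q),c,'normal',V[2]*np.sign(V[2][2]),'xmax',q[:,0].max())
    b=(h>.02)&(h<.19)&(hsv[...,0]>15)&(hsv[...,0]<32)&(hsv[...,1]>110)&(x>.61)&(x<.73)&(y>.25)&(y<.35)
    q=P[b];o=np.argsort(q[:,2])
    for lo,hi in ((.02,.06),(.06,.1),(.1,.14),(.14,.155),(.155,.18)):
        s=q[(q[:,2]>lo)&(q[:,2]<hi)]; 
        if len(s): print('  ptr',lo,len(s),s.mean(0),s[:,0].min())
```

```text
scene handle rect ((0.43304941058158875, -0.26232361793518066), (0.09763515740633011, 0.021629128605127335), 81.21937561035156) z [0.1931 0.2045 0.2155]
  mean [ 0.4325 -0.2626  0.2043] axis [0.1473 0.9891 0.0048] normal [-0.8631  0.1309 -0.4878] thick 0.030314600756628333
  grey [111 195  24  36 294] [ 0.4634 -0.2828  0.1558] min [ 0.4509 -0.3005  0.114 ] max [ 0.4844 -0.2568  0.1783]
  grey [116 236  23  34 566] [ 0.57   -0.2847  0.1408] min [ 0.5522 -0.3012  0.1086] max [ 0.5889 -0.2673  0.1699]
  bed 786 [ 0.6125 -0.2879  0.1113] normal [-0.3641  0.0505  0.93  ] xmax 0.6369568600086598
  ptr 0.02 48 [0.6777 0.2936 0.0404] 0.6705920210038303
  ptr 0.06 49 [0.6779 0.2935 0.08  ] 0.6712239755259768
  ptr 0.1 55 [0.678  0.2936 0.121 ] 0.6722054096117478
  ptr 0.14 24 [0.6782 0.2943 0.1481] 0.6702112656630235
  ptr 0.155 114 [0.6643 0.2956 0.1681] 0.6409453870489702
top handle rect ((0.4233871102333069, -0.2612878382205963), (0.09771315008401871, 0.019664809107780457), 81.40514373779297) z [0.2026 0.2109 0.2163]
  mean [ 0.4229 -0.2623  0.2106] axis [-0.1665 -0.9859  0.0149] normal [ 0.4535 -0.0631  0.889 ] thick 0.023484947534702233
  grey [399 202  14   6  62] [ 0.5472 -0.2814  0.166 ] min [ 0.5404 -0.2978  0.1615] max [ 0.5533 -0.2643  0.1699]
  grey [391 209  19   9  49] [ 0.5253 -0.2799  0.1136] min [ 0.5181 -0.3006  0.1074] max [ 0.5372 -0.2549  0.1202]
  bed 574 [ 0.6032 -0.2859  0.1097] normal [-0.4483  0.0788  0.8904] xmax 0.630113429121909
  ptr 0.02 12 [0.6704 0.2938 0.0396] 0.6668681408282087
  ptr 0.06 9 [0.6714 0.2932 0.0777] 0.6677556319887671
  ptr 0.1 12 [0.6698 0.2927 0.12  ] 0.6670006875728891
  ptr 0.14 2 [0.6724 0.2908 0.1496] 0.6720668572771044
  ptr 0.155 70 [0.6605 0.2963 0.1679] 0.6401818240674987
```

Run:
```python
from h import *
np.set_printoptions(precision=3,suppress=True)
s=bot.get_state();print(s['eef_pos'],R.from_rotvec(s['tool_rot']).as_matrix())
for n in ['scene','top']:
    P=np.load(n+'1.npz')['P']
    x,y,h=P[...,0],P[...,1],P[...,2]
    for nm,b in dict(box=(-.1,.4,.3,.75),near=(.0,.3,.5,.8)).items():
        m=(x>b[0])&(x<b[1])&(y>b[2])&(y<b[3])&(h>.05); q=P[m]
        if len(q): print(n,nm,len(q),np.percentile(q,[1,50,99],axis=0))
    c=bot.calibration(n);E=np.array(c['extrinsics']);p=E[:3,:3]@s['eef_pos']+E[:3,3];print('TCP px',p[0]/p[2]*c['fx']+c['cx'],p[1]/p[2]*c['fy']+c['cy'],p[2])
im,d,c=cap('wrist','w1.png');E=np.array(c['extrinsics']);print(-E[:3,:3].T@E[:3,3],E[2,:3])
```

```text
[0.148 0.632 0.247] [[-0.974  0.228 -0.   ]
 [ 0.228  0.974 -0.002]
 [-0.    -0.002 -1.   ]]
scene box 6614 [[0.143 0.333 0.053]
 [0.297 0.56  0.16 ]
 [0.398 0.743 0.292]]
scene near 2505 [[0.139 0.502 0.124]
 [0.236 0.601 0.161]
 [0.299 0.744 0.297]]
TCP px 441.39712442132685 14.772193306368393 1.4439259767085775
top box 10454 [[0.125 0.338 0.054]
 [0.273 0.587 0.16 ]
 [0.398 0.743 0.406]]
top near 5410 [[0.122 0.503 0.125]
 [0.217 0.598 0.161]
 [0.298 0.743 0.422]]
TCP px 35.536457890848595 379.04850348042123 0.9921315509317745
[0.079 0.649 0.372] [ 0.27  -0.065 -0.961]
```

View pics/w1.png

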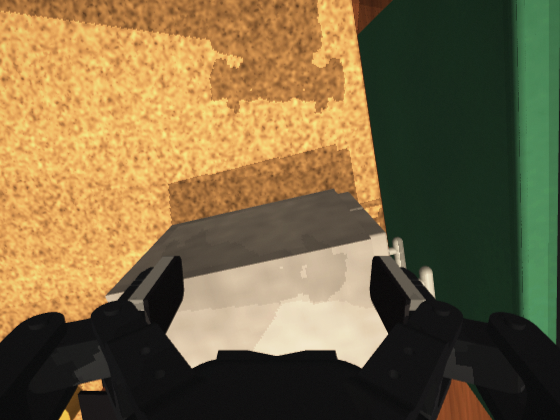

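The wrist view shows the gripper hovering over the grey box, whose top is at z 0.161. The fingertips are at 0.23, so it is clear. I go up and across to above the jaw tab.

```bash
Z='[[0,0,0],[0,0,0],[0,0,0],[0,0,0],[0,0,0]]'
python3 -m crank '{"translation":[[-30,-26,-10],[-60,-52,-20],[-90,-78,-30],[-120,-104,-40],[-150,-130,-50]],"rot":[[0,0,0],[0,0,0],[0,0,0],[0,0,0],[0,0,0]]}' 70
python3 -m crank '{"translation":[[-30,-26,0],[-60,-52,0],[-90,-78,0],[-120,-104,0],[-150,-130,0]],"rot":[[0,0,0],[0,0,0],[0,0,0],[0,0,0],[0,0,0]]}'
python3 -m crank '{"translation":[[-20,-36,0],[-40,-72,0],[-60,-108,0],[-80,-144,0],[-100,-180,0]],"rot":[[0,0,0],[0,0,0],[0,0,0],[0,0,0],[0,0,0]]}'
python3 -m crank '{"translation":[[-20,-36,0],[-40,-72,0],[-60,-108,0],[-80,-144,0],[-100,-180,0]],"rot":[[0,0,0],[0,0,0],[0,0,0],[0,0,0],[0,0,0]]}'
cat >> h.py <<'E'
np.set_printoptions(precision=4,suppress=True)
YAW=np.radians(-8.7)
XC=R.from_euler('z',YAW).apply([np.cos(np.pi/6),0,.5]); ZC=R.from_euler('z',YAW).apply([-.5,0,np.cos(np.pi/6)]); YC=np.cross(ZC,XC)
def goto(p,M=None):
    s=bot.get_state(); T=R.from_rotvec(s['tool_rot']); d=T.inv().apply(np.array(p)-s['eef_pos'])*1e3
    r=np.zeros(3) if M is None else np.degrees((T.inv()*R.from_matrix(M)).as_rotvec())
    print('from',s['eef_pos'],'t',round(s['time_s'],2),'F',s['wrist_force'],'gap',round(s['finger_gap'],4),'q',s['joint_positions']); print('shift mm',d.round(1),'rot deg',r.round(2),'steps',np.linalg.norm(d)/41.7,np.linalg.norm(r)/7.16)
def M(y,z):
    y=np.array(y)/np.linalg.norm(y); z=np.array(z)-np.dot(z,y)*y; z/=np.linalg.norm(z); return np.c_[np.cross(y,z),y,z]
E
python3 -c "
from h import *
goto([.557,-.283,.25],M(YC,[0,0,-1]))"
```

```text
time_s: 0.57
eef_pos: [0.2653, 0.4703, 0.2984]
tool_rot: [-0.36, -3.121, 0.001]
wrist_force: [0.4, 1.1, 0.5]
finger_gap: 0.07
grip_force: 0.0
time_s: 0.98
eef_pos: [0.3816, 0.3095, 0.2983]
tool_rot: [-0.36, -3.121, -0.0]
wrist_force: [1.1, -0.1, 0.3]
finger_gap: 0.0702
grip_force: 0.0
time_s: 1.4
eef_pos: [0.4373, 0.1113, 0.2984]
tool_rot: [0.36, 3.121, 0.001]
wrist_force: [1.4, -0.0, 0.1]
finger_gap: 0.07
grip_force: 0.0
time_s: 1.82
eef_pos: [0.4936, -0.0866, 0.2984]
tool_rot: [0.36, 3.121, 0.001]
wrist_force: [1.9, 1.2, -1.1]
finger_gap: 0.0699
grip_force: 0.0
from [ 0.4936 -0.0866  0.2984] t 1.82 F [ 1.8553  1.2317 -1.1467] gap 0.0699 q [-0.3775  0.1609  0.5469  1.9327 -0.0955  1.0726  1.5505]
shift mm [-106.4 -176.8   48.4] rot deg [ 0.03  0.02 -4.46] steps 5.082370195574204 0.6226554561958402
```

```bash
python3 -m crank '{"translation":[[-21,-35,9],[-42,-70,18],[-63,-105,27],[-84,-140,36],[-105,-175,42]],"rot":[[0,0,-1],[0,0,-2],[0,0,-3],[0,0,-4],[0,0,-4.5]]}'
python3 - <<'E'
from h import *
im,d,c=cap('wrist','w2.png');P=pts(d,c)
x,y,h=P[...,0],P[...,1],P[...,2]; hsv=cv2.cvtColor(im,cv2.COLOR_RGB2HSV)
np.savez('w2.npz',im=im,d=d,P=P)
a=(P-np.array([.511,-.2748,.0545])); X=a@XC;Y=a@YC;Z=a@ZC
m=(abs(Y)<.06)&(X>.04)&(X<.13)&(Z>.01)&(Z<.12)&(hsv[...,1]<60)&(hsv[...,2]>100)
for lo in np.arange(.02,.09,.005):
    s=m&(Z>lo)&(Z<lo+.005)
    if s.sum()>10: print(lo.round(3),s.sum(),'X',np.percentile(X[s],[3,50,97]),'Y',np.percentile(Y[s],[3,50,97]))
goto([.557,-.283,.148],M(YC,[0,0,-1]))
E
```

```text
time_s: 2.23
eef_pos: [0.556, -0.2803, 0.255]
tool_rot: [-0.235, -3.131, -0.001]
wrist_force: [1.1, 0.4, 0.7]
finger_gap: 0.0699
grip_force: 0.0
0.02 124 X [0.0625 0.0656 0.0952] Y [-0.0166 -0.0049  0.0112]
0.025 51 X [0.0589 0.095  0.0952] Y [-0.0234 -0.0029  0.0137]
0.03 60 X [0.0586 0.0949 0.0952] Y [-0.0238 -0.0016  0.0151]
0.035 117 X [0.0585 0.0592 0.0952] Y [-0.0238 -0.0046  0.0163]
0.04 1138 X [0.0407 0.0508 0.0949] Y [-0.0231 -0.0021  0.0199]
0.045 45 X [0.0949 0.095  0.0952] Y [-0.0176 -0.0025  0.0115]
0.05 55 X [0.0947 0.095  0.0952] Y [-0.0175 -0.0025  0.0126]
0.055 40 X [0.0947 0.095  0.0952] Y [-0.0183 -0.0028  0.0119]
0.06 50 X [0.0947 0.095  0.0952] Y [-0.0177 -0.0035  0.0123]
0.065 75 X [0.0947 0.095  0.0951] Y [-0.0175 -0.0023  0.0136]
0.07 65 X [0.0946 0.0949 0.0953] Y [-0.018  -0.0015  0.0143]
0.075 924 X [0.0823 0.089  0.0948] Y [-0.0184 -0.0015  0.0154]
from [ 0.5555 -0.2897  0.2539] t 2.28 F [ 1.2348 -5.9514  2.1634] gap 0.0696 q [-0.0134  0.4603  0.5934  1.6908 -0.2779  1.0754  2.0771]
shift mm [ -0.5   7.6 105.8] rot deg [-0.43 -0.05 -0.36] steps 2.5449091570100872 0.07826008525968059
```

View pics/w2.png

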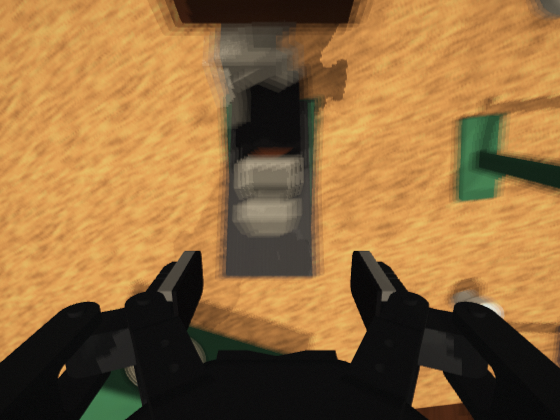

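The wrist picture is motion-blurred but shows the tab top at (267,215) just under the hook and handle. Its depth gives the tab at X 88 mm from the nest axis with its top 77 mm up, which matches. I let it settle and then descend.

```bash
python3 -m crank '{"translation":[[0,0,0],[0,0,0],[0,0,0]],"rot":[[0,0,0],[0,0,0],[0,0,0]]}' >/dev/null
python3 - <<'E'
from h import *
n=np.array([.511,-.2748,.0545])
t=n+.088*XC+.060*ZC-.002*YC; print(t)
goto(t-[0,0,.002],M(YC,[0,0,-1]))
E
```

```text
[ 0.5564 -0.2838  0.1505]
from [ 0.5561 -0.2775  0.2561] t 2.53 F [-0.933   0.7349 -0.2829] gap 0.0696 q [-0.0258  0.4488  0.5869  1.6992 -0.2772  1.0783  2.0688]
shift mm [ -1.3  -6.2 107.6] rot deg [ 0.07 -0.03  0.1 ] steps 2.5854957981505127 0.01776474145789194
```

```bash
python3 -m crank '{"translation":[[0,-1,20],[-1,-2,45],[-1,-4,70],[-1,-4,92],[-1,-4,105]],"rot":[[0,0,0],[0,0,0],[0,0,0],[0,0,0],[0,0,0]]}' >/dev/null
python3 -m crank '{"translation":[[0,0,0],[0,0,0],[0,0,0],[0,0,0],[0,0,0]],"rot":[[0,0,0],[0,0,0],[0,0,0],[0,0,0],[0,0,0]]}' 20 50
python3 -c "
from h import *
goto([.5564,-.2838,.1485]);s=bot.get_state();print(s['grip_force']); goto(bot.get_state()['eef_pos']+.045*XC)"
```

```text
time_s: 3.37
eef_pos: [0.5573, -0.2821, 0.1528]
tool_rot: [0.236, 3.131, 0.002]
wrist_force: [-1.4, 4.3, 4.6]
finger_gap: 0.039
grip_force: 52.1
from [ 0.5573 -0.2821  0.1528] t 3.37 F [-1.3827  4.2581  4.573 ] gap 0.039 q [ 0.0266  0.5725  0.5318  1.7727 -0.3626  0.8935  2.1395]
shift mm [ 0.6 -1.8  4.3] rot deg [0. 0. 0.] steps 0.1125059743622565 0.0
52.07152962684631
from [ 0.5573 -0.2821  0.1528] t 3.37 F [-1.3827  4.2581  4.573 ] gap 0.039 q [ 0.0266  0.5725  0.5318  1.7727 -0.3626  0.8935  2.1395]
shift mm [-39.   -0.  -22.4] rot deg [0. 0. 0.] steps 1.0791366906474809 0.0
```

```bash
python3 -m crank '{"translation":[[-8,0,-4.5],[-16,0,-9],[-24,0,-13.5],[-32,0,-18],[-39,0,-22.3]],"rot":[[0,0,0],[0,0,0],[0,0,0],[0,0,0],[0,0,0]]}'
python3 -m crank '{"translation":[[0,0,0],[0,0,0],[0,0,0]],"rot":[[0,0,0],[0,0,0],[0,0,0]]}'
```

```text
time_s: 3.78
eef_pos: [0.5933, -0.2876, 0.1739]
tool_rot: [-0.236, -3.128, -0.005]
wrist_force: [-6.6, 5.7, 1.8]
finger_gap: 0.039
grip_force: 52.8
time_s: 4.03
eef_pos: [0.5941, -0.2877, 0.1743]
tool_rot: [-0.236, -3.131, -0.004]
wrist_force: [-6.5, 5.5, 4.5]
finger_gap: 0.039
grip_force: 57.3
```

```bash
python3 -m crank '{"translation":[[-1.5,0,-0.8],[-3,0,-1.6],[-3,0,-1.6],[-3,0,-1.6]],"rot":[[0,0,0],[0,0,0],[0,0,0],[0,0,0]]}'
python3 -m crank '{"translation":[[0,0,0],[0,0,0],[0,0,0],[0,0,0]],"rot":[[0,0,0],[0,0,0],[0,0,0],[0,0,0]]}' 70
python3 -m crank '{"translation":[[0,0,-20],[0,0,-50],[0,0,-85],[0,0,-120],[0,0,-130]],"rot":[[0,0,0],[0,0,0],[0,0,0],[0,0,0],[0,0,0]]}' 50
python3 -m crank '{"translation":[[0,0,0],[0,0,0],[0,0,0]],"rot":[[0,0,0],[0,0,0],[0,0,0]]}'
python3 - <<'E'
from h import *
im,d,c=cap('top'); P=pts(d,c); hsv=cv2.cvtColor(im,cv2.COLOR_RGB2HSV)
x,y,h=P[...,0],P[...,1],P[...,2]
n=np.array([.511,-.2748,.0545]);a=P-n;X=a@XC;Y=a@YC;Z=a@ZC
m=(abs(Y)<.03)&(X>.03)&(X<.18)&(Z>.02)&(Z<.09)&(hsv[...,1]<60)&(hsv[...,2]>100)
for lo in np.arange(.02,.09,.01):
    s=m&(Z>lo)&(Z<lo+.01)
    if s.sum()>3: print(lo.round(3),s.sum(),'X',np.percentile(X[s],[3,50,97]))
goto([.428-.0445,-.262+.007,.2+.088],M(XC,-ZC))
E
```

```text
time_s: 4.37
eef_pos: [0.5942, -0.2878, 0.1744]
tool_rot: [-0.236, -3.124, -0.006]
wrist_force: [-11.6, 8.1, 2.1]
finger_gap: 0.0392
grip_force: 57.0
time_s: 4.7
eef_pos: [0.5985, -0.2901, 0.1759]
tool_rot: [0.238, 3.131, -0.002]
wrist_force: [0.9, 0.1, -0.0]
finger_gap: 0.07
grip_force: 0.0
time_s: 5.12
eef_pos: [0.5999, -0.2913, 0.3118]
tool_rot: [0.238, 3.123, -0.005]
wrist_force: [1.2, -1.0, 1.2]
finger_gap: 0.0501
grip_force: 0.0
time_s: 5.37
eef_pos: [0.5973, -0.2889, 0.3036]
tool_rot: [-0.237, -3.13, -0.001]
wrist_force: [-0.7, -0.8, -0.7]
finger_gap: 0.0504
grip_force: 0.0
0.02 28 X [0.0676 0.1354 0.1373]
0.03 33 X [0.076  0.1009 0.1375]
0.04 105 X [0.0784 0.0915 0.1369]
0.05 17 X [0.1358 0.1365 0.1372]
0.06 15 X [0.1354 0.1367 0.1379]
0.07 74 X [0.124  0.1316 0.1376]
0.08 11 X [0.1249 0.13   0.1356]
from [ 0.5973 -0.2888  0.3032] t 5.42 F [-0.3093  0.1421 -0.1548] gap 0.0497 q [-0.0122  0.4851  0.5928  1.5363 -0.2818  1.2097  2.0474]
shift mm [216.4   1.2  15.9] rot deg [-23.61 -23.68  87.75] steps 5.203171543570715 13.114844941842748
```

```bash
python3 -m crank '{"translation":[[40,0,3],[80,0,6],[120,0,8],[160,1,10],[200,1,12]],"rot":[[-1.7,-1.7,6.3],[-3.4,-3.4,12.5],[-5.1,-5.1,18.8],[-6.7,-6.8,25],[-8.4,-8.5,31.3]]}' |head -3
python3 -m crank '{"translation":[[0,0,0],[0,0,0],[0,0,0],[0,0,0],[0,0,0]],"rot":[[-1.7,-1.7,6.3],[-3.4,-3.4,12.5],[-5.1,-5.1,18.8],[-6.7,-6.8,25],[-8.4,-8.5,31.3]]}' |head -3
python3 -m crank '{"translation":[[0,0,0],[0,0,0],[0,0,0],[0,0,0],[0,0,0]],"rot":[[-1.7,-1.7,6.3],[-3.4,-3.4,12.5],[-5.1,-5.1,18.8],[-6.7,-6.7,25],[-6.8,-6.8,25.2]]}' |head -3
python3 -m crank '{"translation":[[0,0,0],[0,0,0],[0,0,0]],"rot":[[0,0,0],[0,0,0],[0,0,0]]}' |head -3
python3 - <<'E'
from h import *
im,d,c=cap('wrist','w3.png');P=pts(d,c);np.savez('w3.npz',im=im,P=P)
hsv=cv2.cvtColor(im,cv2.COLOR_RGB2HSV)
# handle faces
x,y,h=P[...,0],P[...,1],P[...,2]
hd=((hsv[...,0]<14)|(hsv[...,0]>172))&(hsv[...,1]>110)&(h>.17)&(x>.36)&(x<.5)&(y<-.18)&(y>-.34)
q=P[hd]; print(len(q)); n=np.array([.511,-.2748,.0545]);a=q-n
for nm,v in (('X',XC),('Y',YC),('Z',ZC)): print(nm,np.percentile(a@v,[1,5,50,95,99]))
goto(np.array([.428,-.262,.2])+.09*ZC,M(XC,-ZC))
E
```

```text
time_s: 5.83
eef_pos: [0.398, -0.2573, 0.2911]
tool_rot: [1.029, 2.797, 0.2]
time_s: 6.25
eef_pos: [0.3997, -0.2579, 0.2921]
tool_rot: [1.666, 2.272, 0.367]
time_s: 6.67
eef_pos: [0.3989, -0.2567, 0.2913]
tool_rot: [2.054, 1.758, 0.474]
time_s: 6.92
eef_pos: [0.4005, -0.2586, 0.2931]
tool_rot: [2.048, 1.76, 0.472]
3217
X [-0.0079 -0.0071 -0.0002  0.0059  0.0471]
Y [-0.0474 -0.0423  0.0067  0.0472  0.0496]
Z [0.1597 0.1697 0.1825 0.1839 0.3186]
from [ 0.4006 -0.2586  0.2932] t 6.97 F [ 0.4114  1.1437 -1.4747] gap 0.05 q [-0.0112 -0.1425  0.6244  2.302  -0.3121  0.5003  0.7171]
shift mm [  0.8 -22.7   4.4] rot deg [0.23 0.14 0.06] steps 0.554157999998638 0.03825394114979947
```

View pics/w3.png

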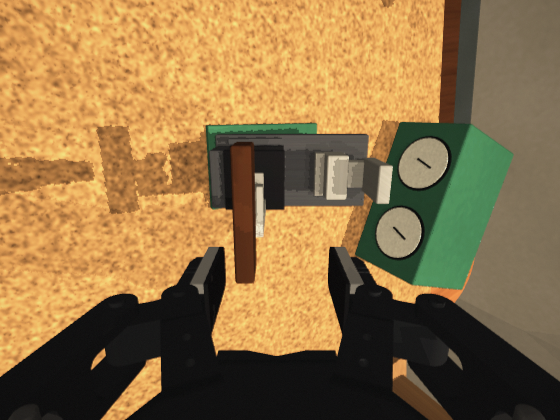

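The wrist view shows the handle bar at u 233–257, v 143–282, between and ahead of the fingers, with the jaw open behind it. The handle is at X≈0, Y≈0 and its top at 183 mm, which agrees. I descend onto the handle.

```bash
python3 -m crank '{"translation":[[0,-6,12],[0,-12,24],[1,-18,36],[1,-22.5,48],[1,-22.5,55]],"rot":[[0,0,0],[0,0,0],[0,0,0],[0,0,0],[0,0,0]]}' |head -2
python3 -m crank '{"translation":[[0,0,10],[0,0,20],[0,0,30],[0,0,38],[0,0,41]],"rot":[[0,0,0],[0,0,0],[0,0,0],[0,0,0],[0,0,0]]}'
python3 -m crank '{"translation":[[0,0,0],[0,0,0]],"rot":[[0,0,0],[0,0,0]]}' >/dev/null
python3 -c "
from h import *
n=np.array([.511,-.2748,.0545])
goto(n+.166*ZC-.0005*XC+.001*YC,M(XC,-ZC))"
```

```text
time_s: 7.38
eef_pos: [0.4082, -0.2584, 0.2329]
time_s: 7.8
eef_pos: [0.4295, -0.2618, 0.1979]
tool_rot: [2.049, 1.761, 0.471]
wrist_force: [-0.0, -0.5, -0.5]
finger_gap: 0.0501
grip_force: 0.0
from [ 0.4291 -0.2621  0.199 ] t 7.97 F [ 0.609  -0.5494 -0.1254] gap 0.05 q [-0.0588  0.1406  0.7345  2.3607 -1.0645  0.3839  1.445 ]
shift mm [ 0.8 -0.9  0.6] rot deg [0.24 0.15 0.01] steps 0.03286133179700554 0.039815312357815096
```

```bash
python3 -m crank '{"translation":[[0,-0.5,0],[0,-0.5,0],[0,-0.5,0],[0,-0.5,0],[0,-0.5,0]],"rot":[[0,0,0],[0,0,0],[0,0,0],[0,0,0],[0,0,0]]}' 5 90
python3 -m crank '{"translation":[[0,0,-2],[0,0,-6],[0,0,-12],[0,0,-18],[0,0,-25]],"rot":[[0,0,0],[0,0,0],[0,0,0],[0,0,0],[0,0,0]]}'
python3 -c "
from h import *
goto([.43,-.26,.3])"
```

```text
time_s: 8.38
eef_pos: [0.4283, -0.2617, 0.199]
tool_rot: [2.049, 1.758, 0.474]
wrist_force: [-4.5, 1.5, 5.8]
finger_gap: 0.013
grip_force: 87.9
time_s: 8.8
eef_pos: [0.4159, -0.2593, 0.2201]
tool_rot: [2.05, 1.759, 0.473]
wrist_force: [3.2, -0.5, -5.3]
finger_gap: 0.0128
grip_force: 87.7
from [ 0.4159 -0.2593  0.2201] t 8.8 F [ 3.1651 -0.4995 -5.2962] gap 0.0128 q [-0.114   0.0535  0.7843  2.3672 -0.8432  0.3842  1.2451]
shift mm [  1.3  52.3 -62. ] rot deg [0. 0. 0.] steps 1.9451569281418455 0.0
```

```bash
python3 -m crank '{"translation":[[0,0,-10],[0,0,-22],[0,0,-34],[0,0,-44],[0,0,-50]],"rot":[[0,0,0],[0,0,0],[0,0,0],[0,0,0],[0,0,0]]}'
python3 -m crank '{"translation":[[0,0,-3],[0,0,-6],[0,0,-9]],"rot":[[0,0,0],[0,0,0],[0,0,0]]}'
python3 -c "
from h import *
goto([.46,-.22,.40],M(R.from_euler('z',-8.7,degrees=True).apply([1,0,0]),[0,0,-1]))"
```

```text
time_s: 9.22
eef_pos: [0.3899, -0.2549, 0.2633]
tool_rot: [2.051, 1.76, 0.474]
wrist_force: [0.2, -0.4, -5.4]
finger_gap: 0.0126
grip_force: 88.3
time_s: 9.47
eef_pos: [0.3861, -0.2546, 0.2706]
tool_rot: [2.051, 1.76, 0.473]
wrist_force: [0.1, 0.1, -5.6]
finger_gap: 0.0128
grip_force: 88.3
from [ 0.3861 -0.2546  0.2706] t 9.47 F [ 0.1071  0.1053 -5.6273] gap 0.0128 q [-0.0642 -0.1442  0.6968  2.3568 -0.3472  0.4501  0.7763]
shift mm [ 45.3 123.7 -77.9] rot deg [30.15  0.07 -0.04] steps 3.669826332543179 4.211201470176881
```

The carrier is clear of the vise. Now I tilt it upright, then turn it −83.5° so the mouth faces the rail from the robot side.

```bash
python3 -m crank '{"translation":[[8,14,-6],[17,29,-11],[26,43,-17],[34,58,-23],[43,72,-28]],"rot":[[6,0,0],[12,0,0],[18,0,0],[24,0,0],[30,0,0]]}'|head -3
python3 -m crank '{"translation":[[0,0,0],[0,0,0],[0,0,0],[0,0,0],[0,0,0]],"rot":[[0,0,6],[0,0,13],[0,0,20],[0,0,27],[0,0,34]]}'|head -3
python3 -m crank '{"translation":[[0,0,0],[0,0,0],[0,0,0],[0,0,0],[0,0,0]],"rot":[[0,0,7],[0,0,14],[0,0,21],[0,0,28],[0,0,34]]}'|head -3
python3 -m crank '{"translation":[[0,0,0],[0,0,0],[0,0,0],[0,0,0],[0,0,0]],"rot":[[0,0,5],[0,0,10],[0,0,14],[0,0,15.5],[0,0,15.5]]}'
python3 -c "
from h import *
e=np.array([.0385,.9993,0])
goto([.46,-.10,.32],M(-e,[0,0,-1]))
goto([.485,.075,.256],M(-e,[0,0,-1]))"
```

```text
time_s: 9.88
eef_pos: [0.4419, -0.2198, 0.3327]
tool_rot: [2.384, 2.042, -0.002]
time_s: 10.3
eef_pos: [0.4413, -0.2198, 0.3309]
tool_rot: [2.879, 1.248, 0.004]
time_s: 10.72
eef_pos: [0.4413, -0.2198, 0.331]
tool_rot: [3.119, 0.352, 0.006]
time_s: 11.13
eef_pos: [0.4413, -0.2197, 0.3311]
tool_rot: [3.138, -0.063, 0.006]
wrist_force: [0.2, -0.2, -5.3]
finger_gap: 0.013
grip_force: 90.3
from [ 0.4413 -0.2197  0.3311] t 11.13 F [ 0.2387 -0.2002 -5.2836] gap 0.013 q [-0.1386  0.1062  0.5826  1.9121 -0.0635  1.1367 -1.1432]
shift mm [  13.9 -120.4   10.8] rot deg [ 0.15 -0.24 -0.1 ] steps 2.9186144174887154 0.04142791252506715
from [ 0.4413 -0.2197  0.3311] t 11.13 F [ 0.2387 -0.2002 -5.2836] gap 0.013 q [-0.1386  0.1062  0.5826  1.9121 -0.0635  1.1367 -1.1432]
shift mm [  31.5 -296.5   74.5] rot deg [ 0.15 -0.24 -0.1 ] steps 7.368936375838439 0.04142791252506715
```

```bash
python3 -m crank '{"translation":[[2,-28,5],[4,-60,11],[6,-92,18],[9,-125,25],[12,-158,32]],"rot":[[0,0,0],[0,0,0],[0,0,0],[0,0,0],[0,0,0]]}'|head -3
python3 -m crank '{"translation":[[5,-32,10],[10,-65,20],[14,-98,30],[18,-125,40],[19,-139,43]],"rot":[[0,0,0],[0,0,0],[0,0,0],[0,0,0],[0,0,0]]}'|head -3
python3 -m crank '{"translation":[[0,0,0],[0,0,0],[0,0,0]],"rot":[[0,0,0],[0,0,0],[0,0,0]]}'
python3 - <<'E'
from h import *
e=np.array([.0385,.9993,0])
goto([.485,.075,.256],M(-e,[0,0,-1]))
a,d1,c=cap('scene'); np.savez('s2.npz',im=a,P=pts(d1,c))
b,d2,c=cap('wrist')
o=np.zeros((400,800,3),np.uint8); o[:,:400]=cv2.resize(a[120:320,210:410],(400,400)); o[:300,400:]=cv2.resize(b,(400,300))
cv2.imwrite('pics/c4.png',o[:,:,::-1])
E
```

```text
time_s: 11.55
eef_pos: [0.4595, -0.0611, 0.2989]
tool_rot: [3.139, -0.062, 0.008]
time_s: 11.97
eef_pos: [0.4838, 0.0799, 0.2543]
tool_rot: [3.14, -0.054, 0.004]
time_s: 12.22
eef_pos: [0.4842, 0.0746, 0.2559]
tool_rot: [3.138, -0.063, 0.007]
wrist_force: [0.2, -0.8, -5.7]
finger_gap: 0.013
grip_force: 90.5
from [0.4842 0.0746 0.2559] t 12.22 F [ 0.208  -0.7525 -5.7084] gap 0.013 q [-0.5065  0.1817  0.3193  1.9976 -0.064   0.9687 -1.767 ]
shift mm [ 0.8 -0.4 -0.1] rot deg [ 0.18 -0.25 -0.1 ] steps 0.021554552882180836 0.045040832735537356
```

View pics/c4.png

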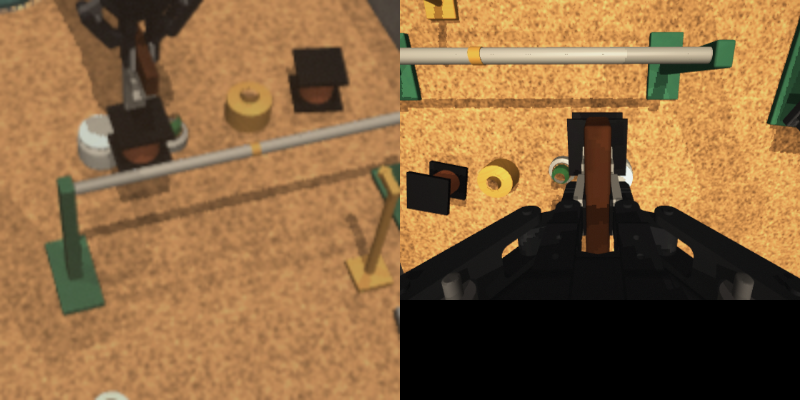

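The left half shows the carrier hanging from the gripper on the robot side of the rail, mouth towards the rail, with the band at (257,148). The right half is the wrist view with the rail ahead and the handle centred at (597,190). I check the in-hand pose against the rail before going in.

Run:
```python
from h import *
z=np.load('s2.npz');P=z['P'];im=z['im'];hsv=cv2.cvtColor(im,cv2.COLOR_RGB2HSV)
x,y,h=P[...,0],P[...,1],P[...,2]
m=(x>.42)&(x<.56)&(y>.02)&(y<.13)&(hsv[...,2]<70)&(h>.08)&(h<.17)
m=cv2.erode(m.astype(np.uint8),np.ones((3,3)))>0
q=P[m];print('flange scene',len(q),np.percentile(q,[3,25,50,75,97],axis=0), cv2.minAreaRect(q[abs(q[:,2]-np.median(q[:,2]))<.006][:,:2].astype(np.float32)))
for n in ('wrist','top'):
    im,d,c=cap(n);P=pts(d,c);hsv=cv2.cvtColor(im,cv2.COLOR_RGB2HSV);x,y,h=P[...,0],P[...,1],P[...,2]
    m=(h>.15)&(h<.19)&(x>.56)&(x<.6)&(y>-.02)&(y<.36)&(hsv[...,1]<70);q=P[m];f=np.polyfit(q[:,1]-.175,q[:,0],1);print(n,'rail x at .175, slope',f,'z',np.percentile(q[:,2],[5,50,95]),len(q))
    m=(h>.155)&(h<.185)&(x>.56)&(x<.6)&(y>.1)&(y<.25)&(hsv[...,1]>110)&(hsv[...,0]>15)&(hsv[...,0]<32);print(' band',P[m].mean(0),m.sum())
    m=(h>.15)&(h<.185)&(x>.62)&(x<.72)&(y>.25)&(y<.35)&(hsv[...,1]>110)&(hsv[...,0]>12)&(hsv[...,0]<35);q=P[m]
    for lo in np.arange(.62,.7,.01):
        s=q[(q[:,0]>lo)&(q[:,0]<lo+.01)]
        if len(s)>2: print(' tip',lo.round(3),len(s),s.mean(0),np.ptp(s[:,1]))
```

```text
flange scene 560 [[0.4621 0.0448 0.0947]
 [0.4777 0.0537 0.144 ]
 [0.4923 0.071  0.1459]
 [0.5045 0.0895 0.1472]
 [0.5149 0.1004 0.1494]] ((0.4878467917442322, 0.07352254539728165), (0.0611381009221077, 0.062091246247291565), 85.82356262207031)
wrist rail x at .175, slope [0.0384 0.579 ] z [0.1724 0.1755 0.1771] 9234
 band [0.5783 0.1732 0.1751] 472
top rail x at .175, slope [0.0372 0.5777] z [0.1708 0.1753 0.1792] 579
 band [0.5772 0.174  0.1747] 19
 tip 0.64 15 [0.6456 0.2967 0.1681] 0.013598443381275305
 tip 0.65 19 [0.6548 0.2965 0.1679] 0.009466668166326131
 tip 0.66 19 [0.6651 0.2956 0.1675] 0.012062754810189313
 tip 0.67 20 [0.6743 0.2957 0.1668] 0.011377953542395292
```

```bash
python3 -m crank '{"translation":[[15,0,0],[35,0,0],[57,0,0],[78,0,0],[91,0,0]],"rot":[[0,0,0],[0,0,0],[0,0,0],[0,0,0],[0,0,0]]}'
python3 -m crank '{"translation":[[0,0,0],[0,0,0],[0,0,0]],"rot":[[0,0,0],[0,0,0],[0,0,0]]}'
python3 - <<'E'
from h import *
e=np.array([.0385,.9993,0]); s=bot.get_state()['eef_pos']; print('rail x here',.579+.0384*(s[1]-.175))
goto([.579+.0384*(s[1]-.175),s[1],.228],M(-e,[0,0,-1]))
a,d1,c=cap('scene')
cv2.imwrite('pics/c5.png',cv2.resize(a[120:300,210:410],(800,720))[:600,:,::-1])
E
```

```text
time_s: 12.83
eef_pos: [0.5772, 0.071, 0.2568]
tool_rot: [3.138, -0.064, 0.01]
wrist_force: [-0.7, -0.3, -6.2]
finger_gap: 0.0126
grip_force: 90.6
time_s: 13.08
eef_pos: [0.5742, 0.0714, 0.2562]
tool_rot: [3.138, -0.063, 0.005]
wrist_force: [-0.0, 0.5, -5.4]
finger_gap: 0.0129
grip_force: 90.6
rail x here 0.5750227436725989
from [0.5742 0.0714 0.2562] t 13.08 F [-0.0255  0.5402 -5.4214] gap 0.0129 q [-0.4478  0.3411  0.3316  1.795  -0.1245  1.0236 -1.6804]
shift mm [ 0.7 -0.1 28.2] rot deg [ 0.14 -0.18 -0.1 ] steps 0.6767186925025357 0.03461524622999701
```

View pics/c5.png

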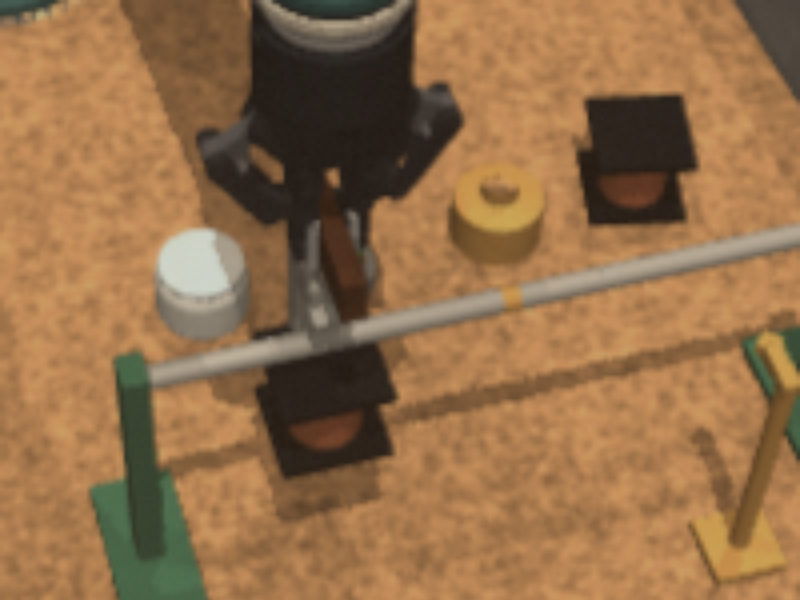

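The rail now runs through the hook's mouth at (325,335), with the coil under it and the band at (512,297). I lower the saddle onto the rail.

```bash
python3 -m crank '{"translation":[[1,0,6],[1,0,12],[1,0,18],[1,0,22],[1,0,24]],"rot":[[0,0,0],[0,0,0],[0,0,0],[0,0,0],[0,0,0]]}'
python3 -m crank '{"translation":[[0,0,1],[0,0,2],[0,0,2],[0,0,2]],"rot":[[0,0,0],[0,0,0],[0,0,0],[0,0,0]]}'
python3 -m crank '{"translation":[[0,0,1],[0,0,2],[0,0,2],[0,0,2]],"rot":[[0,0,0],[0,0,0],[0,0,0],[0,0,0]]}'
```

```text
time_s: 13.55
eef_pos: [0.5754, 0.0717, 0.2313]
tool_rot: [3.138, -0.062, 0.004]
wrist_force: [-0.7, 0.8, -6.0]
finger_gap: 0.0128
grip_force: 90.6
time_s: 13.88
eef_pos: [0.5762, 0.0718, 0.2307]
tool_rot: [3.139, -0.062, 0.007]
wrist_force: [0.3, 1.1, -5.6]
finger_gap: 0.0126
grip_force: 90.6
time_s: 14.22
eef_pos: [0.5762, 0.0718, 0.2286]
tool_rot: [3.139, -0.062, 0.007]
wrist_force: [0.6, 0.3, -5.5]
finger_gap: 0.0126
grip_force: 90.8
```

```bash
for i in 1; do python3 -m crank '{"translation":[[0,0,1],[0,0,1.5],[0,0,1.5],[0,0,1.5]],"rot":[[0,0,0],[0,0,0],[0,0,0],[0,0,0]]}'; done
python3 -m crank '{"translation":[[0,0,1],[0,0,1.5],[0,0,1.5],[0,0,1.5]],"rot":[[0,0,0],[0,0,0],[0,0,0],[0,0,0]]}'
```

```text
time_s: 14.55
eef_pos: [0.5766, 0.0718, 0.2282]
tool_rot: [3.139, -0.062, 0.009]
wrist_force: [-1.8, -0.5, 4.9]
finger_gap: 0.0126
grip_force: 92.1
time_s: 14.88
eef_pos: [0.5767, 0.0717, 0.2281]
tool_rot: [3.14, -0.063, 0.01]
wrist_force: [-4.8, -0.5, 14.7]
finger_gap: 0.0129
grip_force: 93.8
```

```bash
python3 -m crank '{"translation":[[-1,0,-1],[-1.2,0,-1.8],[-1.2,0,-1.8]],"rot":[[0,0,0],[0,0,0],[0,0,0]]}'|grep -E 'eef|wrist'
python3 -m crank '{"translation":[[0,-6,0],[0,-16,0],[0,-28,0],[0,-40,0],[0,-52,0]],"rot":[[0,0,0],[0,0,0],[0,0,0],[0,0,0],[0,0,0]]}'|grep -E 'eef|wrist'
python3 -m crank '{"translation":[[0,-12,0],[0,-24,0],[0,-36,0],[0,-46,0],[0,-52,0]],"rot":[[0,0,0],[0,0,0],[0,0,0],[0,0,0],[0,0,0]]}'|grep -E 'eef|wrist'
python3 -c "
from h import *
e=np.array([.0385,.9993,0])
goto([.5837,.2985,.2281],M(-e,[0,0,-1]))"
```

```text
eef_pos: [0.5763, 0.0718, 0.2282]
wrist_force: [2.5, -0.5, 3.6]
eef_pos: [0.5782, 0.118, 0.2282]
wrist_force: [-0.1, -12.6, 9.2]
eef_pos: [0.5803, 0.1699, 0.2282]
wrist_force: [-0.9, -14.3, 10.7]
from [0.5803 0.1699 0.2282] t 15.97 F [ -0.9428 -14.3134  10.6946] gap 0.0128 q [-0.5756  0.415   0.2986  1.756  -0.1283  0.9891 -1.8442]
shift mm [  -2.1 -128.6   -1.3] rot deg [ 0.61 -0.31 -0.25] steps 3.0855739464647747 0.10162903578984445
```

```bash
python3 -m crank '{"translation":[[0,-6,-0.8],[0,-14,-0.8],[0,-26,-1],[0,-38,-1],[0,-50,-1]],"rot":[[0,0,0],[0,0,0],[0,0,0],[0,0,0],[0,0,0]]}'|grep -E 'eef|wrist'
python3 -m crank '{"translation":[[0,-12,0],[0,-24,0],[0,-36,0],[0,-46,0],[0,-52,0]],"rot":[[0,0,0],[0,0,0],[0,0,0],[0,0,0],[0,0,0]]}'|grep -E 'eef|wrist'
python3 -m crank '{"translation":[[0,-5,0],[0,-10,0],[0,-15,0],[0,-15,0]],"rot":[[0,0,0],[0,0,0],[0,0,0],[0,0,0]]}'|grep -E 'eef|wrist'
python3 - <<'E'
from h import *
e=np.array([.0385,.9993,0])
goto([.5837,.2985,.2281],M(-e,[0,0,-1]))
a,d1,c=cap('scene');np.savez('s6.npz',im=a,P=pts(d1,c));t,d2,c2=cap('top');np.savez('t6.npz',im=t,P=pts(d2,c2))
b,d3,c3=cap('wrist');np.savez('w6.npz',im=b,P=pts(d3,c3))
o=np.zeros((500,800,3),np.uint8);o[:,:400]=cv2.resize(a[150:300,340:460],(400,500));o[:300,400:]=cv2.resize(b,(400,300))
cv2.imwrite('pics/c6.png',o[:,:,::-1])
E
```

```text
eef_pos: [0.5822, 0.2208, 0.2282]
wrist_force: [0.7, -10.7, 6.8]
eef_pos: [0.5842, 0.2729, 0.2282]
wrist_force: [-1.0, -12.5, 8.4]
eef_pos: [0.5848, 0.2874, 0.2282]
wrist_force: [0.3, -10.1, 8.0]
from [0.5848 0.2874 0.2282] t 17.13 F [  0.3093 -10.1279   8.0448] gap 0.0128 q [-0.7088  0.4937  0.2707  1.6316 -0.1349  1.0368 -2.0133]
shift mm [ -1.6 -11.   -0. ] rot deg [ 0.59 -0.25 -0.23] steps 0.26714860277548264 0.09442997356563217
```

View pics/c6.png

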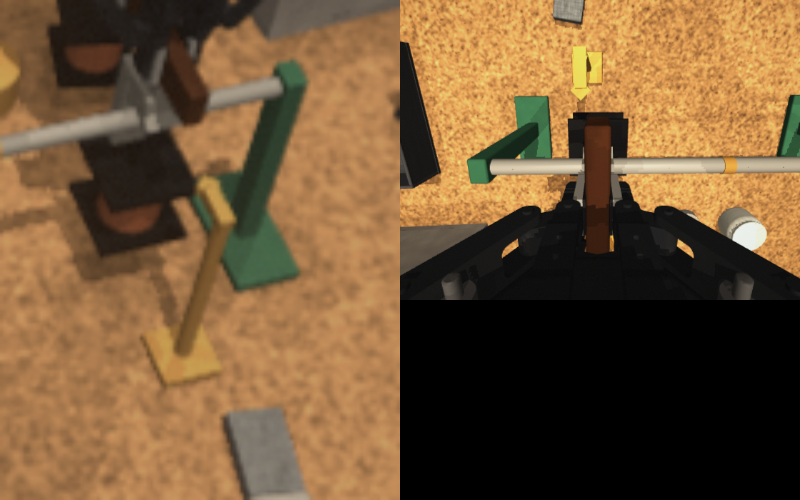

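The wrist view shows the pointer tip at about (580,98) and the handle centre at u≈597, so the carrier is still short of the mark. I measure both in that one view.

Run:
```python
from h import *
e=np.array([.0385,.9993,0])
for f in ('w6','t6','s6'):
    z=np.load(f+'.npz');P=z['P'];im=z['im'];hsv=cv2.cvtColor(im,cv2.COLOR_RGB2HSV);x,y,h=P[...,0],P[...,1],P[...,2];s=P@e;r=P@np.array([.9993,-.0385,0])
    m=(h>.15)&(h<.185)&(x>.62)&(x<.72)&(y>.25)&(y<.35)&(hsv[...,1]>100)&(hsv[...,0]>12)&(hsv[...,0]<35)
    print(f,m.sum())
    for lo in np.arange(.615,.68,.006):
        k=m&(r>lo)&(r<lo+.006)
        if k.sum()>3: print('  tip r',lo.round(3),k.sum(),'s',np.percentile(s[k],[3,50,97]),'mid',(np.percentile(s[k],[3,97]).mean()).round(4),'z',np.median(h[k]))
    m=(h>.205)&(h<.26)&(x>.5)&(x<.66)&(y>.24)&(y<.36)&((hsv[...,0]<14)|(hsv[...,0]>172))&(hsv[...,1]>110)
    k=m&(h>.238) 
    if k.sum()>5: print('  handle top s',k.sum(),np.percentile(s[k],[3,50,97]),'z',np.percentile(h[k],[5,50,95]))
    m=(h>.10)&(h<.135)&(x>.5)&(x<.66)&(y>.22)&(y<.36)&(hsv[...,2]<60)
    if m.sum()>20: print('  flange s',np.percentile(s[m],[2,98]),np.percentile(r[m],[2,98]),'z',np.median(h[m]))
print('tcp s',bot.get_state()['eef_pos']@e, bot.get_state()['wrist_force'])
```

```text
w6 1427
  tip r 0.627 81 s [0.3186 0.3224 0.3261] mid 0.3223 z 0.16821651008552962
  tip r 0.633 258 s [0.316  0.3223 0.3291] mid 0.3226 z 0.1684829377905705
  tip r 0.639 202 s [0.3176 0.3225 0.3271] mid 0.3224 z 0.16942473345613568
  tip r 0.645 208 s [0.3176 0.3225 0.3274] mid 0.3225 z 0.16936194020247808
  tip r 0.651 225 s [0.3176 0.3223 0.3272] mid 0.3224 z 0.16950013419707688
  tip r 0.657 242 s [0.3168 0.3222 0.3276] mid 0.3222 z 0.1692771024455934
  tip r 0.663 211 s [0.3177 0.3225 0.3275] mid 0.3226 z 0.16947152935818852
  handle top s 6308 [0.3036 0.31   0.3162] z [0.242  0.2432 0.2443]
  flange s [0.2777 0.3393] [0.5623 0.6045] z 0.11729176312761228
t6 66
  tip r 0.633 12 s [0.3153 0.3209 0.3282] mid 0.3217 z 0.16840525992287833
  tip r 0.639 10 s [0.3173 0.3204 0.3265] mid 0.3219 z 0.16908601359411307
  tip r 0.645 10 s [0.3173 0.3211 0.3267] mid 0.322 z 0.16815729208685476
  tip r 0.651 12 s [0.3167 0.3213 0.3274] mid 0.3221 z 0.16739829158687541
  tip r 0.657 12 s [0.317  0.32   0.3272] mid 0.3221 z 0.16777534027320645
  tip r 0.663 10 s [0.3173 0.3207 0.3266] mid 0.32
[... 238 characters left out ...]
tip r 0.633 18 s [0.3159 0.321  0.3278] mid 0.3219 z 0.16924202820075007
  tip r 0.639 14 s [0.3165 0.319  0.3254] mid 0.321 z 0.1709870776129502
  tip r 0.645 16 s [0.317  0.3216 0.3264] mid 0.3217 z 0.17004116877091352
  tip r 0.651 15 s [0.3164 0.3193 0.3269] mid 0.3216 z 0.16902030337605461
  tip r 0.657 20 s [0.3167 0.32   0.3275] mid 0.3221 z 0.16838893095097426
  tip r 0.663 34 s [0.3156 0.3193 0.3263] mid 0.321 z 0.1635029910617844
  tip r 0.669 6 s [0.3197 0.3213 0.3253] mid 0.3225 z 0.16791196899576014
  handle top s 145 [0.3021 0.3073 0.3159] z [0.2394 0.2439 0.247 ]
  flange s [0.2764 0.3363] [0.5476 0.605 ] z 0.11834798657153105
tcp s 0.3096616934626955 [-0.6486 -9.7612  7.4992]
```

```bash
python3 -m crank '{"translation":[[0,-4,-0.8],[0,-8,-1],[0,-11,-1.2],[0,-13,-1.2],[0,-13,-1.2]],"rot":[[0,0,0],[0,0,0],[0,0,0],[0,0,0],[0,0,0]]}'|grep -E 'eef|wrist'
cat > m.py <<'E'
from h import *
e=np.array([.0385,.9993,0])
im,d,c=cap('wrist');P=pts(d,c);hsv=cv2.cvtColor(im,cv2.COLOR_RGB2HSV);x,y,h=P[...,0],P[...,1],P[...,2];s=P@e;r=P@np.array([.9993,-.0385,0])
a=(x>.5)&(x<.66)&(y>.24)&(y<.4)
k=(h>.15)&(h<.185)&(r>.625)&(r<.66)&(y>.25)&(y<.35)&(hsv[...,1]>100)&(hsv[...,0]>12)&(hsv[...,0]<35); print('tip',np.percentile(s[k],[3,97]).mean())
k=a&(h>.235)&((hsv[...,0]<14)|(hsv[...,0]>172))&(hsv[...,1]>110); print('handle',np.percentile(s[k],[3,97]).mean(),np.median(h[k]))
k=a&(h>.11)&(h<.125)&(hsv[...,2]<60); print('flange',np.percentile(s[k],[2,98]),np.percentile(s[k],[2,98]).mean(),np.median(h[k]),k.sum())
z=bot.get_state();print(z['eef_pos'],'s',z['eef_pos']@e,z['wrist_force'],z['finger_gap'],z['time_s'])
E
python3 m.py
```

```text
eef_pos: [0.5851, 0.3034, 0.2283]
wrist_force: [2.8, -4.3, -0.6]
tip 0.3226744657930404
handle 0.3259184172714118 0.24332296867452996
flange [0.2945 0.4048] 0.349681592253601 0.11742458432633121 2659
[0.5851 0.3034 0.2283] s 0.32570103317401045 [ 3.368  -3.2906  0.2235] 0.012360608155772064 17.75
```

```bash
sed -i 's/(hsv\[...,2\]<60); print/(hsv[...,2]<60)\&(s<.365); print/' m.py
python3 -m crank '{"translation":[[0,2,-0.3],[0,4,-0.5],[0,4,-0.5],[0,4,-0.5]],"rot":[[0,0,0],[0,0,0],[0,0,0],[0,0,0]]}'|grep -E 'eef|wrist'
python3 m.py
```

```text
eef_pos: [0.584, 0.302, 0.2291]
wrist_force: [4.0, 1.5, -4.4]
tip 0.3226919399876299
handle 0.32441715903681223 0.24414475126668805
flange [0.2939 0.3555] 0.3246697036806633 0.1182462528020194 2403
[0.5839 0.3019 0.2292] s 0.32420103474560485 [ 4.1007  0.4834 -4.3288] 0.012799888376037157 18.1333
```

```bash
python3 -m crank '{"translation":[[0.5,1,0],[1,1.8,0],[1,1.8,0.5],[1,1.8,0.5]],"rot":[[0,0,0],[0,0,0],[0,0,0],[0,0,0]]}'|grep -E 'eef|wrist'
python3 m.py
```

```text
eef_pos: [0.5842, 0.3002, 0.229]
wrist_force: [0.7, 1.8, -1.2]
tip 0.32267969599889146
handle 0.32264765486591346 0.24405684326932509
flange [0.2922 0.3539] 0.32303485090719664 0.11813913463851214 2416
[0.5843 0.3001 0.229 ] s 0.32240539480547736 [ 0.5753  1.4041 -1.9134] 0.01310018137763501 18.5167
```

Aligned with the mark to about 0.3 mm. I seat it, open the fingers, look, then withdraw.

```bash
python3 -m crank '{"translation":[[0,0,0.5],[0,0,1],[0,0,1],[0,0,1]],"rot":[[0,0,0],[0,0,0],[0,0,0],[0,0,0]]}' - 20 |grep -E 'eef|wrist|grip'
python3 m.py
python3 -m crank '{"translation":[[0,0,0],[0,0,0],[0,0,0],[0,0,0],[0,0,0]],"rot":[[0,0,0],[0,0,0],[0,0,0],[0,0,0],[0,0,0]]}' 50 
python3 -m crank '{"translation":[[0,0,0],[0,0,0],[0,0,0]],"rot":[[0,0,0],[0,0,0],[0,0,0]]}' |grep wrist
python3 m.py
```

```text
eef_pos: [0.585, 0.2998, 0.2284]
wrist_force: [-1.3, 0.7, 2.4]
grip_force: 91.6
tip 0.32277352059262177
handle 0.3222902710592034 0.2434086570204541
flange [0.2917 0.3535] 0.32257220039021406 0.11750078165614507 2431
[0.585  0.2998 0.2284] s 0.32212470092104123 [0.319  1.3457 3.6797] 0.01272415183300061 18.9
time_s: 19.32
eef_pos: [0.5849, 0.2995, 0.2278]
tool_rot: [3.138, -0.063, 0.006]
wrist_force: [-0.3, 0.1, 0.5]
finger_gap: 0.05
grip_force: 0.0
wrist_force: [0.4, 0.4, 0.5]
tip 0.3225693458624311
handle 0.32230303081187034 0.2437518706930119
flange [0.2917 0.3533] 0.322477618350141 0.11782373128577298 2621
[0.5849 0.2997 0.228 ] s 0.32204987526761536 [-0.2411  0.7633  0.106 ] 0.04993622578534297 19.6167
```

Released and still in line. Now I withdraw straight up.

```bash
python3 -m crank '{"translation":[[0,0,-8],[0,0,-20],[0,0,-35],[0,0,-55],[0,0,-75]],"rot":[[0,0,0],[0,0,0],[0,0,0],[0,0,0],[0,0,0]]}' |grep -E 'eef|wrist'
python3 -m crank '{"translation":[[-10,0,-20],[-30,0,-40],[-60,0,-60],[-90,0,-70],[-110,0,-75]],"rot":[[0,0,0],[0,0,0],[0,0,0],[0,0,0],[0,0,0]]}' |grep -E 'eef|wrist'
python3 -m crank '{"translation":[[0,0,0],[0,0,0],[0,0,0],[0,0,0]],"rot":[[0,0,0],[0,0,0],[0,0,0],[0,0,0]]}' |grep -E 'eef|wrist'
sed -i 's/,\[3,97\]).mean(),np.median(h\[k\])/,[3,97]).mean(),np.percentile(h[k],[5,50,95])/' m.py; python3 m.py
python3 - <<'E'
from h import *
a,d,c=cap('scene');cv2.imwrite('pics/f.png',cv2.resize(a[140:300,60:460],(800,320))[:,:,::-1])
E
```

```text
eef_pos: [0.5847, 0.2999, 0.3049]
wrist_force: [-0.4, 0.9, -0.0]
eef_pos: [0.4728, 0.3052, 0.3811]
wrist_force: [0.3, 0.7, 0.5]
eef_pos: [0.4753, 0.304, 0.3775]
wrist_force: [0.9, -0.7, -0.2]Traceback (most recent call last):
  File "m.py", line 5, in <module>
    k=(h>.15)&(h<.185)&(r>.625)&(r<.66)&(y>.25)&(y<.35)&(hsv[...,1]>100)&(hsv[...,0]>12)&(hsv[...,0]<35); print('tip',np.percentile(s[k],[3,97]).mean())
                                                                                                                      ~~~~~~~~~~~~~^^^^^^^^^^^^^
    return _quantile_unchecked(
        a, q, axis, out, overwrite_input, method, keepdims, weights)
    return _ureduce(a,
                    func=_quantile_ureduce_func,
    ...<5 lines>...
                    overwrite_input=overwrite_input,
                    method=method)
    r = func(a, **kwargs)
    result = _quantile(arr,
                       quantiles=q,
    ...<2 lines>...
                       out=out,
                       weights=wgt)
    slices_having_nans = np.isnan(arr[-1, ...])
                                  ~~~^^^^^^^^^
IndexError: index -1 is out of bounds for axis 0 with size 0
```

View pics/f.png

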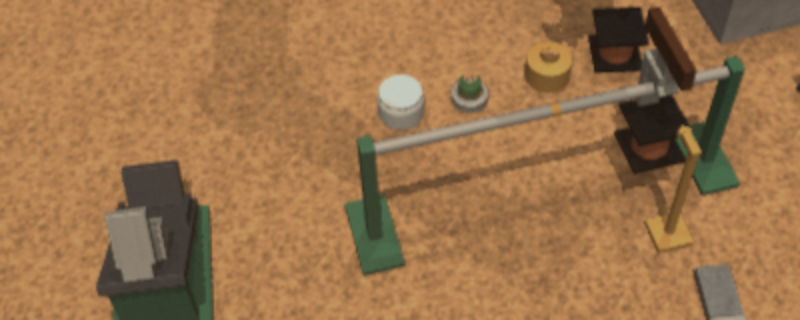

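The carrier hangs free on the rail at (655,85), in line with the pointer at (688,140). The bystanders look untouched and the gripper is clear. I do a last numeric check and then hand in.

Run:
```python
from h import *
e=np.array([.0385,.9993,0])
im,d,c=cap('top');P=pts(d,c);hsv=cv2.cvtColor(im,cv2.COLOR_RGB2HSV);s=P@e;x,y,h=P[...,0],P[...,1],P[...,2]
im,d,c=cap('scene');P=pts(d,c);hsv=cv2.cvtColor(im,cv2.COLOR_RGB2HSV);s=P@e;x,y,h=P[...,0],P[...,1],P[...,2]
a=(x>.5)&(x<.66)&(y>.26)&(y<.37)&(h>.236)&((hsv[...,0]<14)|(hsv[...,0]>172))&(hsv[...,1]>110)
q=P[a];m=np.percentile(s[a],[3,97]).mean();print('handle s',m,'z',np.percentile(h[a],[5,50,95]),len(q))
if abs(m-.3215)<.004: print(bot.close_job())
```

```text
handle s 0.3204741939216782 z [0.2371 0.2434 0.2478] 278
the job is handed in; nothing more can be done
None
```

The job is handed in: the jaw was slid open, and the carrier was lifted out, hooked over the rail on the half away from the pointer, slid along it and released. It hung within about 0.3 mm of the pointer at release; the coarser final check read about 2 mm off. No verdict was shown when I handed in.

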